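Finish a symmetrical bead layout on the design board

ROBOT

A 7-joint arm with a two-finger parallel gripper is mounted at the origin on the work surface. World frame = base frame: x ahead of the robot, y to its left, z up, the work surface at z = 0. Lengths are in m, angles in rad, forces in N, time in s.
With the tool pointing down it reaches from about 0.425 to 0.925 m from the base axis. Payload 6.8 kg.
Tool frame: the origin (TCP) lies midway between the tips of the shut fingers; the grasp point (between the pads) lies r.grip_point_offset behind it (r.grip_point_offset is the distance from the TCP to the grasp point, in m); z points along the fingers, y is the line along which they close (so a half turn about z gives the same grasp; the last joint's range is limited). The gripper opens to 85 mm and grips with 20 to 120 N. Pads are 22 mm wide; open, the fingers measure 114 mm over their backs; the gripper's body (76 mm by 85 mm) begins 54 mm behind the grasp point. The pads swing forward as they close: fully open they stand 13 mm farther back than shut.
Start: joints at [1.16, 0.477, 0.022, 1.555, -0.011, 1.109, -0.083], TCP at [0.201, -0.644, 0.231] pointing down, gripper open.
Joint ranges: [-2.96, 2.96], [-0.34, 2.1], [-1.41, 1.46], [0.24, 2.44], [-1.37, 4.51], [0.17, 1.92], [-2.96, 2.96]. Speed limits (rad/s): [2.39, 2.39, 3.14, 3.14, 3.14, 3.14, 3.14].

INTERFACE

Orientations are given as a rotation vector (axis times angle).
In Python, from bench import r gives the robot as it stands. The module is installed in compiled form; this text tells all that it offers.
- The arm moves only by the shell command python3 -m crank 'ROWS' [FORCE]. ROWS is JSON, a list of rows, each a list of 5 numbers: the shift along the world's x, y, z in units of 200 mm (1.0 is 200 mm), then the turn about the world's z in units of 45 degrees (1.0 is 45 degrees), then the opening, from -1 (shut) to 1 (fully open). In form: [[dx, dy, dz, turn, jaw], ...]. A call has 1 to 8 rows; each row shifts and turns the commanded pose from where the row before left it; what a row does not reach is not made up. A row lasts 1/12 s, in which the tool goes at most 41.7 mm and 7.16 degrees, less where a joint would pass 70% of its speed; a pose out of reach is approached as far as the arm can. A call with a number of a shift or a turn outside -1 to 1 is refused whole. A call with a gripper value outside its range is refused whole. The fingers move at their own pace and stop on an object; FORCE is the grip in N (left out, the last holds). Time passes only in rows, so rows that do not move let the fingers close. It gives the time, the measured TCP pose, the force, the opening and the grip force at its end, in the units of the state.
- r.get_obs(): the state, without advancing time (a new reading comes with each control period).
- r.grab_frame(name): name is "side" or "top"; returns the picture (420x560x3 uint8, blue, green, red); there is no depth.
- r.camera_model(name): a dict with "fx", "fy", "cx", "cy" (pixels), "distortion" ([k1, k2, p1, p2, k3] as OpenCV has them; the pictures are not rectified), "R" (3x3) and "t" (3): a world point X has camera coordinates R X + t. Camera axes: x right, y down, z forward; pixel columns grow to the right and rows downward; lengths in m; the calibration is good to about 2 mm. A picture is of the moment at which its call begins. camera_model takes no time and is no camera call.
- r.hand_in(): hands the job in; it is judged then, once.
The state is a dict: "clock": time; "joints": joint angles; "qvel": joint speeds; "tau": joint torques, N m; "tcp_pos": TCP position; "orientation": TCP orientation; "contact_force": force on the tool from outside, world axes, zero at the start; "moment": the same for the moment, N m; "grip_width": finger opening in m; "gripper_force": force on a finger pad.
Only numpy, scipy, OpenCV 4.12 (cv2) and the standard library are available. Lean on these libraries where they do the work, as an engineer would, in place of code of your own. Each camera call takes 0.05 s, during which the arm holds its last target. There are 200 camera calls.

TASK

Finish laying out the necklace on the grey bead board: put the big oblong bead lengthwise in the groove at its middle mark, then fill the empty side with the loose round, square and bar beads so that it mirrors the side already laid: each bead the same distance from the middle as its twin, flat on the groove's floor on its middle line, the bar lying along the groove and the square bead square to it. Leave the laid beads where they are, do not push the jar or the tape roll about, and let go of everything.

Things in the scene. Friction and masses are not known exactly. Their poses are not given: they have to be found in the camera images.
- board: grey flocked bead board, fixed, 142 (x) by 450 mm (y). Flat groove along y, 50 mm wide, 430 long, floor 8 mm above the table, margins 11 mm. A long white line across the margins is the middle mark (short ticks: cm). Cups of tiny beads beyond the groove: not used. Origin: table level under the groove's middle line at the mark; x across, away from the robot; y along, to its left. Edges at x -55, +87
- oblong_loose: the largest loose wooden bead, the centrepiece: flat, oblong with fully rounded ends, 38 mm wide (its x), 70 mm long (its y), 18 mm thick; lies loose on the table between the robot and the board. Origin: centre of its underside, z up.
- round_loose: loose flat round wooden bead, a disc 44 mm across and 16 mm thick; lies on the table between the robot and the board, turned any way. Origin: centre of its underside, z up. Drilled edge to edge along its y.
- square_loose: loose flat square wooden bead, 34 x 34 mm and 16 mm thick; lies on the table between the robot and the board, turned any way. Origin: centre of its underside, z up. Drilled edge to edge along its y.
- bar_loose: loose slim bar-shaped wooden bead, 18 mm wide (its x), 52 mm long (its y), 16 mm thick; lies on the table between the robot and the board, turned any way. Origin: centre of its underside, z up. Drilled edge to edge along its y.
- round_laid: flat round wooden bead, a disc 44 mm across and 16 mm thick, twin of the loose one; already laid in the groove on the board's left (+y) half, with the other two laid beads, in an order that changes from start to start; the three lie about 70, 128 and 186 mm from the middle mark. Origin: centre of its underside, z up, its y along the groove.
- square_laid: flat square wooden bead, 34 x 34 mm and 16 mm thick, twin of the loose one; already laid in the groove on the board's left (+y) half, with the other two laid beads, in an order that changes from start to start; the three lie about 70, 128 and 186 mm from the middle mark. Origin: centre of its underside, z up, its y along the groove.
- bar_laid: slim bar-shaped wooden bead, 18 mm wide (its x), 52 mm long (its y), 16 mm thick, twin of the loose one; already laid in the groove on the board's left (+y) half, with the other two laid beads, in an order that changes from start to start; the three lie about 70, 128 and 186 mm from the middle mark. Origin: centre of its underside, z up, its y along the groove.
- tape_roll: bystander: roll of yellow craft tape lying flat, 72 mm across, 20 mm high, at the robot's right. Origin: centre of its underside.
- bead_jar: bystander: clear lidded jar of small beads with a white lid, 70 mm across, 72 mm high, at the robot's left. Origin: centre of its underside.
Things that resemble listed ones, but are neither listed nor needed, are in the scene too. What is shaped like the bar_laid but green is not meant.

How it is judged:
By the outcome, as a careful person would: the job done as asked, in the order asked, and still so for the second after the job is handed in, with the robot touching nothing.
It also fails if it takes over 88 s, if anything falls off the work surface, if the arm or the gripper's body presses on something with over 40 N, if the wrist force passes 120 N, or if a joint passes its speed limit or range.

## Working session

There is one attempt and no reset: what is moved stays moved. The work goes in short steps, Python scripts to look and compute and a shell command to move; the robot and the scene stay as the last step left them, time stands still between calls to the robot, and variables do not carry over. Pictures are saved under pics/ and viewed, at most 14 in all, crops included, and the job is handed in when it is done.

```bash
mkdir -p pics; cat > h.py <<'E'
import numpy as np, cv2
from bench import r
def px2w(name,uv,z):
    m=r.camera_model(name); K=np.array([[m['fx'],0,m['cx']],[0,m['fy'],m['cy']],[0,0,1]])
    n=cv2.undistortPoints(np.array(uv,float).reshape(-1,1,2),K,np.array(m['distortion'],float)).reshape(-1,2)
    R=np.array(m['R']);t=np.array(m['t']);C=-R.T@t
    d=np.c_[n,np.ones(len(n))]@R
    return C+d*((z-C[2])/d[:,2])[:,None]
def w2px(name,X):
    m=r.camera_model(name); K=np.array([[m['fx'],0,m['cx']],[0,m['fy'],m['cy']],[0,0,1]])
    return cv2.projectPoints(np.array(X,float).reshape(-1,1,3),cv2.Rodrigues(np.array(m['R']))[0],np.array(m['t']),K,np.array(m['distortion'],float))[0].reshape(-1,2)
E
python3 - <<'E'
from h import *
o=r.get_obs();print(o, r.grip_point_offset)
for n in('top','side'):
    f=r.grab_frame(n);cv2.imwrite(f'pics/{n}0.png',f)
    m=r.camera_model(n);print(n,-np.array(m['R']).T@m['t'],m['fx'])
    cv2.imwrite(f'pics/{n}0b.png',cv2.resize(f,(800,600),interpolation=cv2.INTER_CUBIC))
E
```

```text
{'clock': 0.0, 'joints': array([ 1.15993263,  0.47779689,  0.02232658,  1.55647082, -0.01152556,
        1.10931801, -0.08307136]), 'qvel': array([-1.64697262e-03, -1.56861288e-03,  1.24311600e-03,  1.38480898e-03,
       -1.16387251e-05,  3.80841206e-04,  1.82467577e-03]), 'tau': array([ 2.22631564e-05, -5.96450114e+01,  1.60772536e+00, -2.81200272e+01,
        1.24424402e-02,  9.36886965e-03, -4.09115003e-06]), 'tcp_pos': array([ 0.20107486, -0.64371635,  0.23031945]), 'orientation': array([-3.10384882e+00, -4.73568725e-01,  6.12009279e-04]), 'contact_force': array([ 0.17962883,  0.74770291, -0.01428605]), 'moment': array([ 0.01943791, -0.01077455,  0.00050281]), 'gripper_force': 0.0, 'grip_width': 0.08542059883008851} 0.0187
top [0.37261957 0.00474669 1.07575443] 416.09758226790194
side [ 0.17619934 -0.7809336   0.97892544] 496.37731002755606
```

View pics/top0b.png

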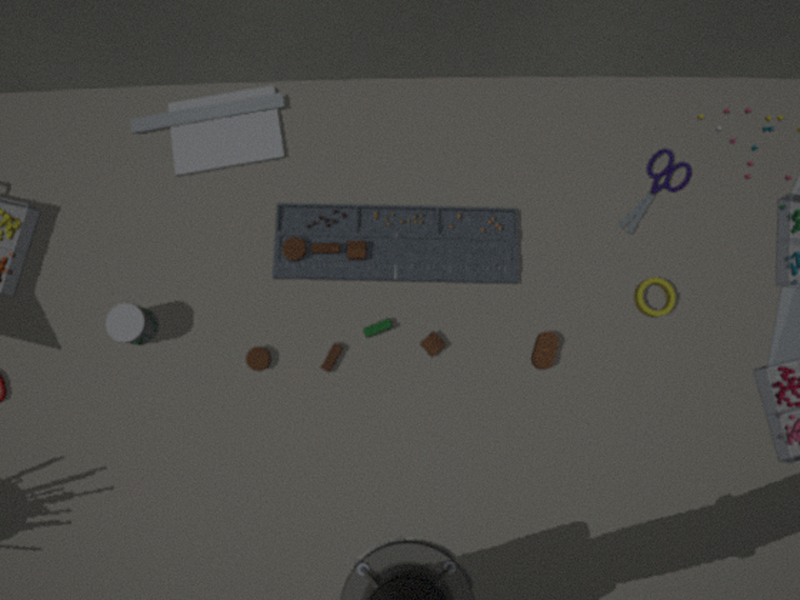

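View pics/side0b.png

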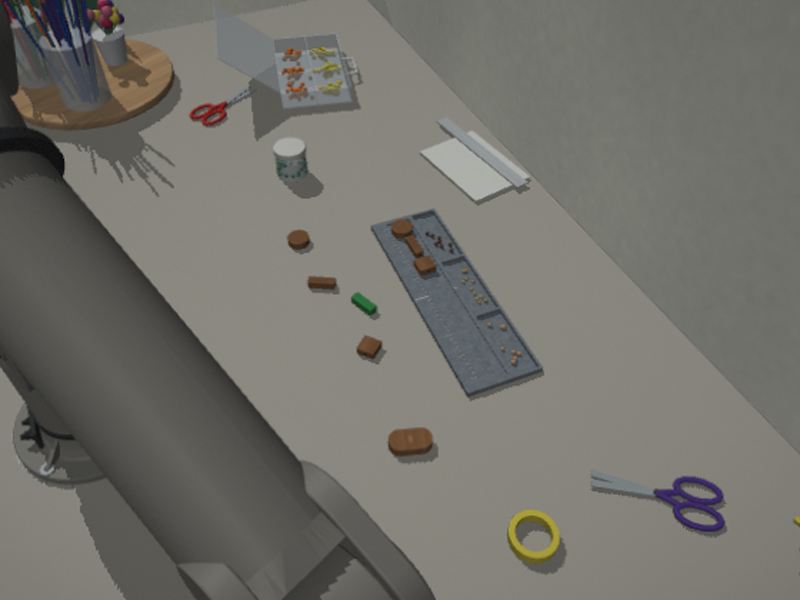

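The top picture (800x600) shows the laid order from the mark outwards: square (357,249), bar (326,248), round (294,248). The loose beads are the round (258,358), square (433,344) and oblong (545,350). There are two bar candidates, brown (332,357) and green (378,327). The brown one fits and the green one is the excluded lookalike. Next I'll fit the outlines and check them in a crop.

```bash
cat >> h.py <<'E'
from scipy.optimize import minimize
def stad(w,l,n=24):
    a=np.linspace(0,np.pi,n);k=(l-w)/2
    u=np.c_[np.cos(a),np.sin(a)]*w/2
    return np.r_[u+[0,k],-u-[0,k]]
def rect(w,l,cx=0): return np.array([[1,1],[-1,1],[-1,-1],[1,-1]])*[w/2,l/2]+[cx,0]
SH={'oblong':(stad(.038,.070),.018),'round':(stad(.044,.044),.016),'square':(rect(.034,.034),.016),'bar':(rect(.018,.052),.016),'board':(rect(.142,.450,.016),.011)}
def hull(cam,s,p,z0):
    P,h=SH[s];c,q=np.cos(p[2]),np.sin(p[2])
    W=P@np.array([[c,q],[-q,c]])+p[:2]
    X=np.r_[np.c_[W,np.full(len(W),z0)],np.c_[W,np.full(len(W),z0+h)]]
    return cv2.convexHull(w2px(cam,X).astype(np.float32)).reshape(-1,2)
U=6
def fit(cam,soft,s,p0,z0,pad=8):
    h=hull(cam,s,p0,z0);a=np.floor(h.min(0)-pad).astype(int);b=np.ceil(h.max(0)+pad).astype(int)
    a=np.maximum(a,0);sub=soft[a[1]:b[1],a[0]:b[0]];H,W=sub.shape
    def cost(v):
        p=np.array(p0)+np.array(v)*[.001,.001,.02]
        g=np.zeros((H*U,W*U),np.uint8)
        q=((hull(cam,s,p,z0)-a+.5)*U-.5)*16
        cv2.fillPoly(g,[np.round(q).astype(np.int32)],255,shift=4)
        return ((cv2.resize(g,(W,H),interpolation=cv2.INTER_AREA)/255.-sub)**2).sum()
    best=None
    for st in (6,2,1):
        v0=np.zeros(3) if best is None else best.x
        best=minimize(cost,v0,method='Nelder-Mead',options=dict(initial_simplex=np.r_[[v0],v0+st*np.eye(3)],xatol=.02,fatol=1e-3))
    return np.array(p0)+best.x*[.001,.001,.02],best.fun
def avg(cam,n=6): return np.mean([r.grab_frame(cam).astype(float) for _ in range(n)],0)
def brown(f):
    # redness ratio, soft
    q=(f[...,2]-f[...,0])/(f.sum(2)+1); return q
E
python3 - <<'E'
from h import *
for cam in('top','side'):
    f=avg(cam);np.save(cam+'0.npy',f)
    q=brown(f)
    s=560/800
    pts={'round':(258,358),'bar':(332,357),'square':(433,344),'oblong':(545,350),'Lsq':(357,249),'Lbar':(326,248),'Lrd':(294,248)} if cam=='top' else {'round':(298,238),'bar':(321,283),'square':(369,347),'oblong':(410,441),'Lsq':(424,264),'Lbar':(413,244),'Lrd':(402,228)}
    for k,v in pts.items():
        u=(np.array(v)*s).astype(int); print(cam,k,px2w(cam,[np.array(v)*s],.02 if k[0]=='L' else .012)[0].round(3),f[u[1],u[0]].round(),q[u[1],u[0]].round(2))
    for n,v in dict(table=(460,420),board=(450,260)).items() if cam=='top' else dict(table=(500,450),board=(470,340)).items():
        u=(np.array(v)*s).astype(int);print(cam,n,f[u[1],u[0]].round(),q[u[1],u[0]].round(3))
f=np.load('top0.npy')[130:270,160:400]
cv2.imwrite('pics/crop1.png',cv2.resize(np.clip(f*1.6,0,255).astype(np.uint8),(800,467),interpolation=cv2.INTER_CUBIC))
f=np.load('side0.npy')[130:330,190:390]
cv2.imwrite('pics/crop2.png',cv2.resize(np.clip(f*1.2,0,255).astype(np.uint8),(600,600),interpolation=cv2.INTER_CUBIC))
E
```

```text
top round [0.439 0.256 0.012] [34. 46. 63.] 0.2
top bar [0.438 0.123 0.012] [32. 45. 61.] 0.2
top square [ 0.457 -0.059  0.012] [32. 46. 64.] 0.23
top oblong [ 0.441 -0.26   0.012] [37. 54. 76.] 0.23
top Lsq [0.633 0.075 0.02 ] [33. 43. 63.] 0.22
top Lbar [0.636 0.131 0.02 ] [30. 41. 57.] 0.21
top Lrd [0.637 0.19  0.02 ] [33. 46. 62.] 0.21
top table [83. 88. 89.] 0.025
top board [67. 60. 57.] -0.05
side round [0.438 0.255 0.012] [ 48.  71. 100.] 0.24
side bar [0.436 0.119 0.012] [37. 54. 75.] 0.23
side square [ 0.457 -0.061  0.012] [ 48.  72. 101.] 0.23
side oblong [ 0.441 -0.26   0.012] [ 61.  92. 130.] 0.25
side Lsq [0.631 0.076 0.02 ] [ 50.  75. 106.] 0.24
side Lbar [0.636 0.136 0.02 ] [44. 66. 92.] 0.24
side Lrd [0.636 0.187 0.02 ] [ 48.  71. 100.] 0.24
side table [127. 135. 137.] 0.025
side board [106. 101.  94.] -0.041
```

View pics/crop1.png

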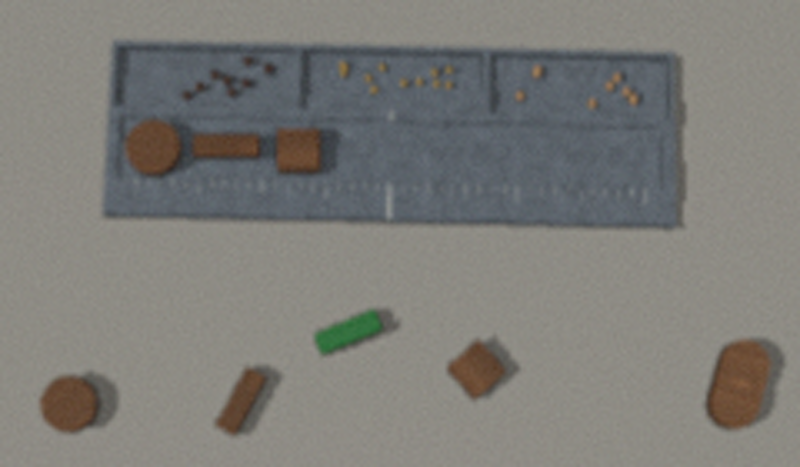

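View pics/crop2.png

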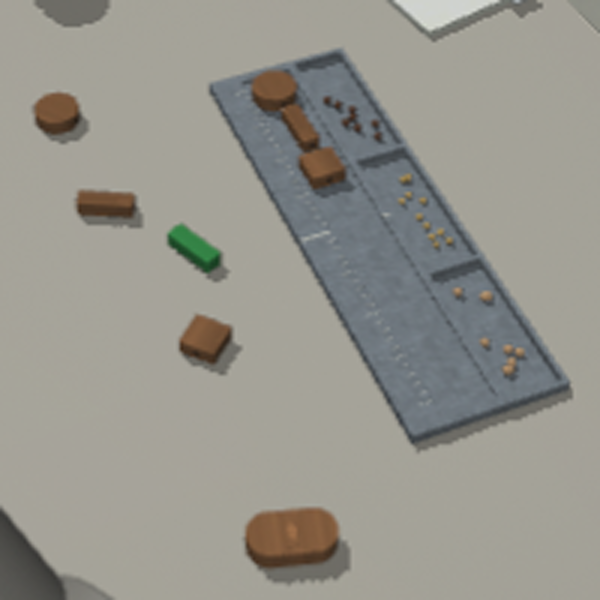

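```bash
python3 - <<'E'
from h import *
res={}
for cam in('top','side'):
    f=np.load(cam+'0.npy');q=brown(f)
    fg=.21 if cam=='top' else .24
    st=np.clip((q-.025)/(fg-.025),0,1); sb=np.clip((q+.045)/(fg+.045),0,1)
    B,c=fit(cam,np.clip((.025-q)/.065,0,1)+0*q if 0 else np.maximum(np.clip((.025-q)/.068,0,1),np.clip((q-.06)/.1,0,1)*0),'board',(.632,0.0,-.02),0)
    print(cam,'board',B.round(4),np.degrees(B[2]).round(2),c.round(1))
    L={}
    for k,s,p0,z in [('round','round',(.438,.255,0),0),('bar','bar',(.437,.121,-.5),0),('square','square',(.457,-.06,.7),0),('oblong','oblong',(.441,-.26,-.2),0),('Lsq','square',(.632,.075,0),.008),('Lbar','bar',(.636,.132,0),.008),('Lrd','round',(.637,.188,0),.008)]:
        p,c=fit(cam,sb if k[0]=='L' else st,s,p0,z,5);L[k]=p
        print(cam,k,p.round(4),np.degrees(p[2]).round(1),c.round(1))
    res[cam]=dict(L,B=B)
np.save('res.npy',res,allow_pickle=True)
o=r.get_obs()
from scipy.spatial.transform import Rotation as Rn
print(Rn.from_rotvec(o['orientation']).as_matrix().round(3))
f=np.load('side0.npy');out=[]
for k in('round','square','Lrd','Lsq'):
    u=w2px('side',[[*res['side'][k][:2],.012]])[0].round().astype(int)
    c=f[u[1]-19:u[1]+19,u[0]-19:u[0]+19];out.append(cv2.resize(np.clip(c*1.7,0,255).astype(np.uint8),(300,300),interpolation=cv2.INTER_CUBIC))
cv2.imwrite('pics/holes.png',np.vstack([np.hstack(out[:2]),np.hstack(out[2:])]))
E
```

```text
top board [ 0.6321  0.0047 -0.0458] -2.63 906.4
top round [ 0.4391  0.2568 -0.0127] -0.7 22.6
top bar [ 0.4398  0.1255 -0.4039] -23.1 157.6
top square [ 0.4578 -0.0577  0.7218] 41.4 11.2
top oblong [ 0.4418 -0.26    1.2526] 71.8 12.4
top Lsq [ 0.6321  0.0768 -0.0309] -1.8 9.9
top Lbar [ 0.6384  0.1336 -0.0258] -1.5 40.4
top Lrd [ 0.6376  0.1905 -0.0142] -0.8 31.5
side board [ 0.6312  0.0067 -0.0437] -2.5 857.0
side round [0.4376 0.2572 0.0657] 3.8 17.8
side bar [ 0.4402  0.124  -2.0381] -116.8 14.1
side square [ 0.4581 -0.0562  0.7703] 44.1 20.1
side oblong [ 0.4419 -0.2576  1.258 ] 72.1 14.8
side Lsq [ 0.6326  0.0796 -0.1657] -9.5 52.9
side Lbar [0.6361 0.1664 0.1282] 7.3 147.2
side Lrd [0.637  0.1896 0.037 ] 2.1 61.3
[[ 0.954  0.298  0.   ]
 [ 0.298 -0.954 -0.   ]
 [ 0.     0.    -1.   ]]Traceback (most recent call last):
  File "<stdin>", line 20, in <module>
  File "h.py", line 10, in w2px
    m=r.camera_model(name); K=np.array([[m['fx'],0,m['cx']],[0,m['fy'],m['cy']],[0,0,1]])
ValueError: time passes only in moves, steps and waits
```

```bash
python3 - <<'E'
import pickle
from bench import r
pickle.dump({n:r.camera_model(n) for n in('top','side')},open('cam.pkl','wb'))
s=open('h.py').read().replace("r.camera_model(name)","CM[name]").replace("from bench import r\n","from bench import r\nimport pickle;CM=pickle.load(open('cam.pkl','rb'))\n")
s=s.replace("def fit(cam,soft,s,p0,z0,pad=8):","def fit(cam,soft,s,p0,z0,pad=8,others=()):")
s=s.replace("        return ((cv2.resize(g","        for o in others: cv2.fillPoly(g,[np.round(((hull(cam,*o,z0)-a+.5)*U-.5)*16).astype(np.int32)],255,shift=4)\n        return ((cv2.resize(g")
s+='''
def masks(cam,f):
    q=brown(f);fg=.21 if cam=='top' else .24
    st=np.clip((q-.025)/(fg-.025),0,1); sb=np.clip((q+.045)/(fg+.045),0,1)
    bd=np.clip((.025-q)/.068,0,1)
    cs,_=cv2.findContours(cv2.morphologyEx((bd>.5).astype(np.uint8),cv2.MORPH_CLOSE,np.ones((3,3))),cv2.RETR_EXTERNAL,cv2.CHAIN_APPROX_NONE)
    u=w2px(cam,[[.632,0,.01]])[0];c=max(cs,key=lambda c:cv2.contourArea(c) if cv2.pointPolygonTest(c,(float(u[0]),float(u[1])),False)>=0 else 0)
    g=np.zeros(q.shape,np.uint8);cv2.drawContours(g,[c],-1,1,-1);out=cv2.dilate(g,np.ones((5,5)))
    return st,sb,np.maximum(bd*out,cv2.erode(g,np.ones((3,3))))
'''
open('h.py','w').write(s)
E
cat > m.py <<'E'
from h import *
res={}
for cam in('top','side'):
    f=np.load(cam+'0.npy');st,sb,bd=masks(cam,f)
    B,c=fit(cam,bd,'board',(.632,0.004,-.03),0);L={'B':B}
    print(cam,'board',B.round(4),np.degrees(B[2]).round(2),c.round(1))
    for k,p0 in [('round',(.438,.257,0)),('bar',(.440,.124,1.1)),('square',(.457,-.058,.75)),('oblong',(.4415,-.259,1.255))]:
        L[k],c=fit(cam,st,k,p0,0,5);p=L[k]; print(cam,k,p.round(4),np.degrees(p[2]).round(1),c.round(1))
    n={'Lsq':('square',(.632,.076,B[2])),'Lbar':('bar',(.636,.133,B[2])),'Lrd':('round',(.637,.190,B[2]))}
    for it in range(4):
        for k in n: 
            p,c=fit(cam,sb,n[k][0],n[k][1],.008,2,[n[j] for j in n if j!=k]);n[k]=(n[k][0],p)
    cc,q=np.cos(B[2]),np.sin(B[2])
    for k in n:
        p=L[k]=n[k][1];d=p[:2]-B[:2];print(cam,k,p.round(4),np.degrees(p[2]).round(1),'board frame',(cc*d[0]+q*d[1]).round(4),(-q*d[0]+cc*d[1]).round(4))
    # mark
    res[cam]=L
np.save('res.npy',res,allow_pickle=True)
f=np.load('side0.npy');out=[]
for k in('round','square','Lrd','Lsq'):
    u=w2px('side',[[*res['side'][k][:2],.012]])[0].round().astype(int)
    c=f[u[1]-19:u[1]+19,u[0]-19:u[0]+19];out.append(cv2.resize(np.clip(c*1.7,0,255).astype(np.uint8),(290,290),interpolation=cv2.INTER_CUBIC))
cv2.imwrite('pics/holes.png',np.vstack([np.hstack(out[:2]),np.hstack(out[2:])]))
E
python3 m.py
```

```text
top board [ 0.6319  0.0046 -0.0449] -2.57 43.6
top round [ 0.4395  0.2576 -0.0052] -0.3 22.4
top bar [0.4382 0.1244 1.0604] 60.8 15.9
top square [ 0.4579 -0.0577  0.724 ] 41.5 11.6
top oblong [ 0.442  -0.2601  1.2303] 70.5 12.6
top Lsq [0.6329 0.0768 0.0276] 1.6 board frame -0.0022 0.0723
top Lbar [ 0.6386  0.1336 -0.028 ] -1.6 board frame 0.0009 0.1292
top Lrd [0.6378 0.1905 0.0012] 0.1 board frame -0.0025 0.186
side board [ 0.6317  0.0063 -0.0432] -2.47 519.7
side round [0.4379 0.2566 0.1449] 8.3 17.6
side bar [0.4385 0.1249 1.1307] 64.8 16.5
side square [ 0.4576 -0.0568  0.7459] 42.7 20.8
side oblong [ 0.4418 -0.2574  1.2783] 73.2 14.9
side Lsq [ 0.6331  0.0796 -0.1227] -7.0 board frame -0.0018 0.0732
side Lbar [ 0.6371  0.1369 -0.0635] -3.6 board frame -0.0003 0.1307
side Lrd [0.6367 0.1906 0.0015] 0.1 board frame -0.003 0.1843
```

View pics/holes.png

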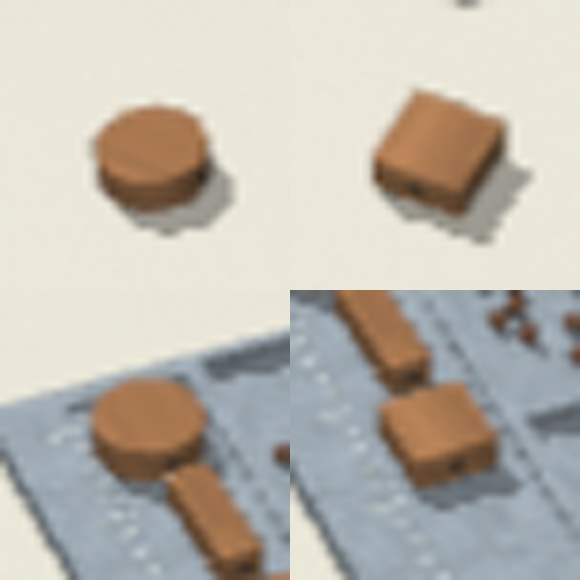

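```bash
cat > b.py <<'E'
from h import *
res=np.load('res.npy',allow_pickle=True).item()
x0,y0,a=.6318,.0050,-.0445
c,s=np.cos(a),np.sin(a)
xs=np.arange(-70,100,.5)/1000; ys=np.arange(240,-240,-.5)/1000
rows=[]
for cam in('top','side'):
    f=np.load(cam+'0.npy')
    for z in (.011,.008) :
        X,Y=np.meshgrid(xs[::-1],ys,indexing='ij')
        P=np.c_[(x0+c*X-s*Y).ravel(),(y0+s*X+c*Y).ravel(),np.full(X.size,z)]
        uv=w2px(cam,P).reshape(*X.shape,2).astype(np.float32)
        w=cv2.remap(f.astype(np.float32),uv[...,0],uv[...,1],cv2.INTER_CUBIC)
        if z==.011: rows.append(np.clip(w*(1.6 if cam=='top' else 1),0,255)); 
        g=w.mean(2)
        if z==.011:
            for nm,lo,hi in(('near',-.052,-.032),('far',.026,.030)):
                rr=(xs[::-1]>lo)&(xs[::-1]<hi); cc=np.abs(ys)<.006
                p=g[rr][:,cc].mean(0); p=np.clip(p-np.median(p)-1,0,None)
                print(cam,'mark',nm,((p*ys[cc]).sum()/p.sum()*1000).round(2))
            for lo,hi in((-.205,-.110),(-.11,-.01)):
                cc=(ys>lo)&(ys<hi);p=cv2.GaussianBlur(g[:,cc].mean(1),(1,5),0).ravel() if 0 else g[:,cc].mean(1)
                print(cam,lo,' '.join(f'{1000*x:.0f}:{v:.1f}' for x,v in zip(xs[::-1][::2],p[::2]) if 18<1000*x<32 or -34<1000*x<-18 or -62<1000*x<-50 or 80<1000*x<95))
            for lo,hi in((-.05,-.03),):
                rr=(xs[::-1]>lo)&(xs[::-1]<hi);p=g[rr].mean(0)
                print(cam,'ends',' '.join(f'{1000*x:.0f}:{v:.0f}' for x,v in zip(ys[::3],p[::3]) if 218<abs(1000*x)<234))
cv2.imwrite('pics/rect.png',cv2.resize(np.vstack(rows),(800,566)))
# round hole angle
P=res['side']['round'];u=w2px('side',[[P[0],P[1],.012]])[0].round().astype(int)
h=u-19+np.array([205,172])/290*38
th=np.radians(np.arange(-180,180,5));q=w2px('side',np.c_[P[0]+.022*np.cos(th),P[1]+.022*np.sin(th),0*th+.008])
d=np.hypot(*(q-h).T);print('hole',[(int(round(np.degrees(th[i]))),d[i].round(2)) for i in np.argsort(d)[:5]])
E
python3 b.py
```

```text
top mark near 0.28
top mark far 0.25
top -0.205 94:85.7 94:85.9 92:86.1 92:86.3 90:86.0 90:84.8 88:83.0 88:80.1 86:76.2 86:71.4 84:65.7 84:60.3 82:55.5 82:51.4 80:49.0 32:62.1 30:62.3 30:62.1 28:61.7 28:60.9 26:59.8 26:58.7 24:57.6 24:57.0 22:57.2 22:58.5 20:60.1 20:61.6 18:62.4 -18:62.7 -20:62.7 -20:62.6 -22:62.2 -22:61.7 -24:61.5 -24:61.5 -26:61.9 -26:62.6 -28:63.3 -28:63.8 -30:64.1 -30:64.2 -32:64.1 -32:64.0 -34:63.7 -50:62.5 -52:61.5 -52:60.0 -54:58.0 -54:56.3 -56:56.5 -56:59.8 -58:65.3 -58:72.1 -60:78.5 -60:83.1 -62:86.1
top -0.11 94:86.0 94:86.1 92:86.1 92:85.8 90:85.1 90:84.0 88:82.2 88:79.2 86:75.7 86:71.1 84:65.7 84:60.5 82:55.5 82:51.7 80:49.6 32:61.2 30:61.7 30:62.1 28:61.9 28:60.9 26:59.1 26:57.6 24:56.6 24:56.5 22:57.2 22:58.4 20:59.9 20:61.3 18:62.1 -18:62.1 -20:62.0 -20:62.0 -22:62.0 -22:61.9 -24:61.9 -24:62.0 -26:62.5 -26:63.2 -28:63.9 -28:64.4 -30:64.7 -30:64.6 -32:64.2 -32:63.7 -34:63.3 -50:62.5 -52:61.2 -52:59.2 -54:56.9 -54:55.2 -56:56.1 -56:60.0 -58:66.0 -58:72.9 -60:78.8 -60:83.4 -62:86.1
top ends 232:86 231:86 230:86 228:85 226:82 225:76 224:70 222:66 220:64 21
[... 883 characters left out ...]
6.0 20:98.7 18:99.8 -18:99.8 -20:99.9 -20:99.9 -22:99.8 -22:99.5 -24:99.2 -24:99.0 -26:99.3 -26:100.0 -28:101.0 -28:102.0 -30:102.6 -30:102.6 -32:102.1 -32:101.5 -34:101.1 -50:99.9 -52:100.2 -52:99.7 -54:96.6 -54:89.4 -56:79.0 -56:69.9 -58:68.4 -58:77.7 -60:94.7 -60:112.2 -62:124.8
side ends 232:134 231:135 230:134 228:131 226:124 225:116 224:108 222:104 220:102 219:101 -219:99 -220:99 -222:93 -224:80 -225:66 -226:57 -228:56 -230:66 -231:79 -232:87
hole [(-45, np.float64(0.5)), (-50, np.float64(0.63)), (-40, np.float64(0.83)), (-55, np.float64(1.09)), (-35, np.float64(1.28))][ WARN:0@3.002] global loadsave.cpp:1063 imwrite_ Unsupported depth image for selected encoder is fallbacked to CV_8U.
```

View pics/rect.png

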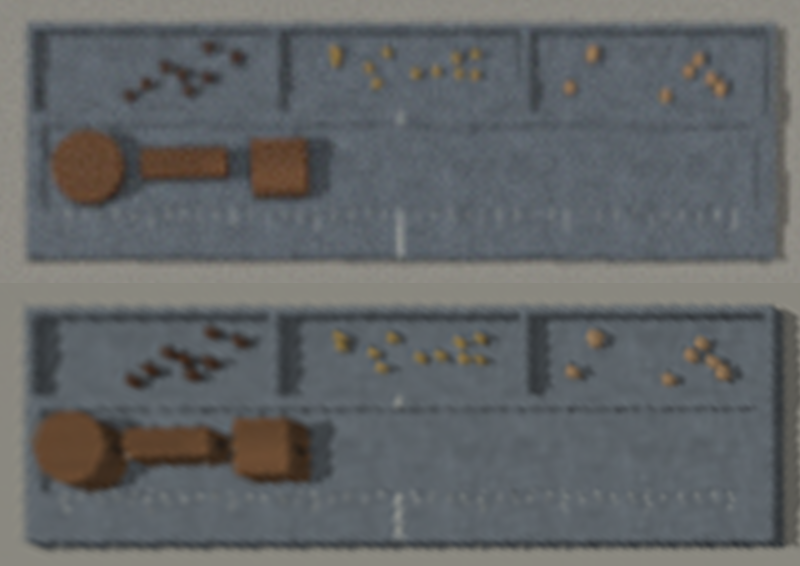

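The rectified view puts the groove's middle line and the mark near my board frame origin, with the laid order square, bar, round. The loose round's hole points at about -45°, and the loose square's hole is on its (-x,-y) face. First move: to above the oblong.

```bash
cat > st.py <<'E'
from bench import r; import sys, numpy as np
o=r.get_obs();from scipy.spatial.transform import Rotation as R
y=R.from_rotvec(o['orientation']).as_matrix()[:,1];a=np.degrees(np.arctan2(y[1],y[0]))
print('t',round(o['clock'],2),'tcp',o['tcp_pos'].round(4),'close',a.round(2),'w',round(o['grip_width'],4),'F',o['contact_force'].round(1),round(o['gripper_force'],1))
if len(sys.argv)>1:
    t=list(map(float,sys.argv[1].split(',')));d=(np.array(t[:3])-o['tcp_pos'])/.2;da=(t[3]-a+90)%180-90 if len(t)>3 else 0
    print('go',d.round(3),'turn',round(da/45,3))
E
python3 -m crank '[[0.1,0.16,-0.05,-0.066,1],[0.1,0.16,-0.05,-0.066,1],[0.1,0.16,-0.05,-0.066,1],[0.1,0.16,-0.05,-0.066,1],[0.1,0.16,-0.05,-0.066,1],[0.1,0.16,-0.05,-0.066,1],[0.1,0.16,-0.05,-0.066,1],[0.1,0.16,-0.05,-0.066,1]]' 60
python3 -m crank '[[0.1,0.16,-0.05,-0.066,1],[0.1,0.16,-0.05,-0.066,1],[0.1,0.16,-0.05,-0.066,1],[0.1,0.16,-0.05,-0.06,1],[0,0,0,0,1],[0,0,0,0,1],[0,0,0,0,1]]'
python3 st.py .4419,-.2588,.002,71.9
```

```text
clock: 1.37
tcp_pos: [0.3621, -0.3868, 0.1512]
orientation: [3.136, -0.18, 0.001]
contact_force: [1.2, 0.1, -1.0]
grip_width: 0.0854
gripper_force: 0.0
clock: 1.95
tcp_pos: [0.4413, -0.2607, 0.1115]
orientation: [3.103, -0.491, 0.0]
contact_force: [-0.6, 0.1, 0.5]
grip_width: 0.0851
gripper_force: 0.0
t 1.95 tcp [ 0.4413 -0.2607  0.1115] close -107.97 w 0.0851 F [-0.6  0.1  0.5] 0.0
go [ 0.003  0.009 -0.547] turn -0.003
```

```bash
python3 -m crank '[[0.003,0.009,-0.15,-0.003,1],[0,0,-0.15,0,1],[0,0,-0.13,0,1],[0,0,-0.08,0,1],[0,0,-0.037,0,1],[0,0,0,0,1],[0,0,0,0,1]]' 30
python3 st.py .4419,-.2588,.002,71.9
python3 -m crank '[[0,0,0,0,-1],[0,0,0,0,-1],[0,0,0,0,-1],[0,0,0,0,-1],[0,0,0,0,-1],[0,0,0,0,-1],[0,0,0,0,-1],[0,0,0,0,-1]]' 30
python3 st.py .6313,.0058,.012,-2.55
```

```text
clock: 2.53
tcp_pos: [0.4417, -0.2598, 0.0025]
orientation: [3.101, -0.498, 0.001]
contact_force: [-1.3, -0.4, -0.3]
grip_width: 0.0854
gripper_force: 0.0
t 2.53 tcp [ 0.4417 -0.2598  0.0025] close -108.26 w 0.0854 F [-1.3 -0.4 -0.3] 0.0
go [ 0.001  0.005 -0.002] turn 0.004
clock: 3.2
tcp_pos: [0.4424, -0.2588, 0.0028]
orientation: [3.102, -0.495, 0.002]
contact_force: [-1.9, 0.3, 5.8]
grip_width: 0.0372
gripper_force: 30.0
t 3.2 tcp [ 0.4424 -0.2588  0.0028] close -108.15 w 0.0372 F [-1.9  0.3  5.8] 30.0
go [0.944 1.323 0.046] turn -1.653
```

```bash
python3 -m crank '[[0,0,0.15,0,-1],[0,0,0.15,0,-1],[0.063,0.088,0,0.156,-1],[0.063,0.088,0,0.156,-1],[0.063,0.088,0,0.156,-1],[0.063,0.088,0,0.156,-1],[0.063,0.088,0,0.156,-1],[0.063,0.088,0,0.156,-1]]'
python3 -m crank '[[0.063,0.088,0,0.156,-1],[0.063,0.088,0,0.156,-1],[0.063,0.088,0,0.156,-1],[0.063,0.088,0,0.156,-1],[0.063,0.088,0,0.156,-1],[0.063,0.088,0,0.156,-1],[0.063,0.088,0,0.156,-1],[0.063,0.088,0,0.156,-1]]'
python3 -m crank '[[0,0,0,0.156,-1],[0,0,0,0,-1],[0,0,0,0,-1]]'
python3 st.py .6313,.0058,.012,-2.55
```

```text
clock: 3.87
tcp_pos: [0.518, -0.152, 0.0623]
orientation: [3.071, 0.662, 0.001]
contact_force: [-0.2, 0.3, -0.8]
grip_width: 0.0374
gripper_force: 30.8
clock: 4.53
tcp_pos: [0.6188, -0.0114, 0.0621]
orientation: [2.398, 2.029, -0.0]
contact_force: [-0.2, -1.1, 0.5]
grip_width: 0.0373
gripper_force: 30.8
clock: 4.78
tcp_pos: [0.6179, -0.0126, 0.0617]
orientation: [-2.28, -2.161, 0.001]
contact_force: [-0.2, 0.3, -0.7]
grip_width: 0.037
gripper_force: 30.8
t 4.78 tcp [ 0.6179 -0.0126  0.0617] close -3.08 w 0.037 F [-0.2  0.3 -0.7] 30.8
go [ 0.067  0.092 -0.249] turn 0.012
```

```bash
python3 -m crank '[[0.067,0.092,0,0.012,-1],[0,0,-0.1,0,-1],[0,0,-0.08,0,-1],[0,0,0,0,-1],[0,0,0,0,-1]]'
python3 st.py .6313,.0058,.012,-2.55
```

```text
clock: 5.2
tcp_pos: [0.6305, 0.005, 0.0253]
orientation: [-2.269, -2.172, 0.004]
contact_force: [0.7, 0.1, 0.2]
grip_width: 0.0374
gripper_force: 30.9
t 5.2 tcp [0.6305 0.005  0.0253] close -2.51 w 0.0374 F [0.7 0.1 0.2] 30.9
go [ 0.004  0.004 -0.066] turn -0.001
```

```bash
python3 -m crank '[[0.002,0.002,-0.04,0,-1],[0,0,-0.02,0,-1],[0,0,-0.006,0,-1],[0,0,0,0,-1],[0,0,0,0,-1]]'
python3 st.py .6313,.0058,.012,-2.55
python3 -m crank '[[0,0,0,0,0.5],[0,0,0,0,0.5],[0,0,0,0,0.5],[0,0,0,0,0.5],[0,0,0.1,0,0.5],[0,0,0.15,0,0.5],[0,0,0.2,0,0.5]]'
python3 st.py .4578,-.0573,.002,-47.9
```

```text
clock: 5.62
tcp_pos: [0.6322, 0.0066, 0.013]
orientation: [2.266, 2.175, 0.0]
contact_force: [-0.5, 0.2, -0.2]
grip_width: 0.0372
gripper_force: 30.9
t 5.62 tcp [0.6322 0.0066 0.013 ] close -2.34 w 0.0372 F [-0.5  0.2 -0.2] 30.9
go [-0.004 -0.004 -0.005] turn -0.005
clock: 6.2
tcp_pos: [0.6299, 0.0064, 0.1011]
orientation: [-2.263, -2.174, 0.006]
contact_force: [0.6, -0.3, -0.2]
grip_width: 0.0642
gripper_force: 0.0
t 6.2 tcp [0.6299 0.0064 0.1011] close -2.3 w 0.0642 F [ 0.6 -0.3 -0.2] 0.0
go [-0.86  -0.319 -0.496] turn -1.013
```

```bash
python3 -m crank '[[-0.123,-0.046,0,-0.145,0.5],[-0.123,-0.046,0,-0.145,0.5],[-0.123,-0.046,0,-0.145,0.5],[-0.123,-0.046,0,-0.145,0.5],[-0.123,-0.046,0,-0.145,0.5],[-0.123,-0.046,0,-0.145,0.5],[-0.122,-0.043,0,-0.143,0.5],[0,0,0,0,0.5]]'
python3 -m crank '[[0,0,-0.1,0,0.5],[0,0,-0.1,0,0.5],[0,0,0,0,0.5],[0,0,0,0,0.5]]'
python3 st.py .4578,-.0573,.002,-47.9
```

```text
clock: 6.87
tcp_pos: [0.4546, -0.0593, 0.1022]
orientation: [2.936, 1.117, -0.009]
contact_force: [-0.5, -0.8, -0.9]
grip_width: 0.0637
gripper_force: 0.0
clock: 7.2
tcp_pos: [0.4596, -0.0568, 0.0624]
orientation: [-2.931, -1.129, 0.003]
contact_force: [0.6, -0.1, 0.3]
grip_width: 0.0639
gripper_force: 0.0
t 7.2 tcp [ 0.4596 -0.0568  0.0624] close -47.85 w 0.0639 F [ 0.6 -0.1  0.3] 0.0
go [-0.009 -0.002 -0.302] turn -0.001
```

```bash
cat > chk.py <<'E'
from h import *
import sys
O=np.array([.6318,.005]);a=-.0445;c,s=np.cos(a),np.sin(a)
MK={'top':(-.0005,.00027),'side':(-.0005,.0013)}
N=sys.argv[1].split(',')
for cam in('top','side'):
    f=avg(cam,4);np.save(cam+'1.npy',f);_,sb,_=masks(cam,f)
    loc={'oblong':0,'square':.0715,'bar':.1285,'round':.1855}
    n={}
    for k in N:
        sh=k.strip('L');y=loc[sh]*(1 if k[-1]=='L' else -1);n[k]=(sh,np.array([O[0]-s*y,O[1]+c*y,a]))
    for it in range(2):
        for k in n: p,q=fit(cam,sb,n[k][0],n[k][1],.008,2,[n[j] for j in n if j!=k]);n[k]=(n[k][0],p)
    for k in n:
        p=n[k][1];d=p[:2]-O;print(cam,k,'board mm',((c*d[0]+s*d[1]-MK[cam][0])*1e3).round(1),((-s*d[0]+c*d[1]-MK[cam][1])*1e3).round(1),'yaw',np.degrees(p[2]-a).round(1))
E
python3 chk.py oblong,squareL,barL,roundL
```

```text
top oblong board mm 1.0 0.5 yaw -0.1
top squareL board mm -1.9 71.3 yaw 5.0
top barL board mm 1.5 128.6 yaw 1.0
top roundL board mm -2.0 185.5 yaw 5.7
side oblong board mm 0.1 0.7 yaw -0.3
side squareL board mm -1.9 72.5 yaw -2.1
side barL board mm 0.3 132.9 yaw -0.8
side roundL board mm -3.6 184.1 yaw 8.5
```

```bash
python3 -m crank '[[-0.004,-0.002,-0.15,0,0.5],[0,0,-0.1,0,0.5],[0,0,-0.052,0,0.5],[0,0,0,0,0.5],[0,0,0,0,-1],[0,0,0,0,-1],[0,0,0,0,-1],[0,0,0,0,-1]]' 30
python3 st.py
python3 -m crank '[[0,0,0,0,-1],[0,0,0,0,-1],[0,0,0,0,-1]]' 30
python3 st.py .6281,-.0656,.013,-2.55
```

```text
clock: 8.27
tcp_pos: [0.4602, -0.0575, 0.0034]
orientation: [2.931, 1.128, 0.003]
contact_force: [-0.6, -0.0, 5.3]
grip_width: 0.0331
gripper_force: 30.4
t 8.27 tcp [ 0.4602 -0.0575  0.0034] close -47.91 w 0.0331 F [-0.6 -0.   5.3] 30.4
clock: 8.52
tcp_pos: [0.4602, -0.0575, 0.0034]
orientation: [2.931, 1.128, 0.003]
contact_force: [-1.5, -0.3, 7.5]
grip_width: 0.0331
gripper_force: 30.6
t 8.52 tcp [ 0.4602 -0.0575  0.0034] close -47.91 w 0.0331 F [-1.5 -0.3  7.5] 30.6
go [ 0.839 -0.04   0.048] turn 1.008
```

```bash
python3 -m crank '[[0,0,0.15,0,-1],[0.12,-0.005,0.1,0.144,-1],[0.12,-0.005,0,0.144,-1],[0.12,-0.005,0,0.144,-1],[0.12,-0.005,0,0.144,-1],[0.12,-0.005,0,0.144,-1],[0.12,-0.005,0,0.144,-1],[0.119,-0.005,0,0.144,-1]]'
python3 -m crank '[[0,0,-0.08,0,-1],[0,0,-0.06,0,-1],[0,0,0,0,-1],[0,0,0,0,-1],[0,0,0,0,-1]]'
python3 st.py .6281,-.0642,.013,-2.55
```

```text
clock: 9.18
tcp_pos: [0.6283, -0.065, 0.0529]
orientation: [2.264, 2.177, 0.001]
contact_force: [0.2, -0.0, -0.4]
grip_width: 0.0333
gripper_force: 30.2
clock: 9.6
tcp_pos: [0.6264, -0.0645, 0.0246]
orientation: [-2.27, -2.171, 0.001]
contact_force: [0.1, 0.3, -0.4]
grip_width: 0.0333
gripper_force: 30.1
t 9.6 tcp [ 0.6264 -0.0645  0.0246] close -2.54 w 0.0333 F [ 0.1  0.3 -0.4] 30.1
go [ 0.008  0.001 -0.058] turn -0.0
```

```bash
python3 -m crank '[[0.004,0.001,-0.04,0,-1],[0,0,-0.02,0,-1],[0,0,0,0,-1],[0,0,0,0,-1],[0,0,0,0,-1]]'
python3 st.py .6281,-.0642,.012,-2.55
```

```text
clock: 10.02
tcp_pos: [0.6278, -0.0643, 0.0124]
orientation: [-2.27, -2.172, 0.0]
contact_force: [-0.9, 0.7, -0.5]
grip_width: 0.0326
gripper_force: 30.1
t 10.02 tcp [ 0.6278 -0.0643  0.0124] close -2.54 w 0.0326 F [-0.9  0.7 -0.5] 30.1
go [ 0.001  0.    -0.002] turn -0.0
```

Release, rise, and go above the bar (pick at closing angle 62.8°).

```bash
python3 -m crank '[[0,0,0,0,0.4],[0,0,0,0,0.4],[0,0,0,0,0.4],[0,0,0,0,0.4],[0,0,0.1,0,0.4],[0,0,0.15,0,0.4],[0,0,0.2,0,0.4]]'
python3 -m crank '[[-0.095,0.094,0,0.145,0.3],[-0.095,0.094,0,0.145,0.3],[-0.095,0.094,0,0.145,0.3],[-0.095,0.094,0,0.145,0.3],[-0.095,0.094,0,0.145,0.3],[-0.095,0.094,0,0.145,0.3],[-0.095,0.094,0,0.145,0.3],[-0.095,0.094,0,0.145,0.3]]'
python3 -m crank '[[-0.095,0.094,0,0.145,0.3],[-0.092,0.1,-0.1,0.147,0.3],[0,0,-0.1,0,0.3],[0,0,0,0,0.3],[0,0,0,0,0.3],[0,0,0,0,0.3]]'
python3 st.py .4384,.1247,.004,62.8
python3 chk.py oblong,square,squareL,barL,roundL
```

```text
clock: 10.6
tcp_pos: [0.6257, -0.0643, 0.1007]
orientation: [-2.267, -2.169, 0.006]
contact_force: [-0.2, -0.7, 1.2]
grip_width: 0.0596
gripper_force: 0.0
clock: 11.27
tcp_pos: [0.475, 0.0867, 0.1025]
orientation: [1.075, 2.951, -0.0]
contact_force: [0.8, 1.2, -0.4]
grip_width: 0.0553
gripper_force: 0.0
clock: 11.77
tcp_pos: [0.4394, 0.1246, 0.063]
orientation: [0.741, 3.052, 0.0]
contact_force: [0.2, -0.3, 0.4]
grip_width: 0.0554
gripper_force: 0.0
t 11.77 tcp [0.4394 0.1246 0.063 ] close 62.7 w 0.0554 F [ 0.2 -0.3  0.4] 0.0
go [-0.005  0.001 -0.295] turn 0.002
top oblong board mm 1.1 0.0 yaw 0.6
top square board mm -0.3 -70.5 yaw 0.4
top squareL board mm -2.1 71.1 yaw 4.2
top barL board mm 1.5 128.5 yaw 1.0
top roundL board mm -1.7 185.6 yaw 3.8
side oblong board mm -0.0 0.7 yaw -0.3
side square board mm -1.4 -70.1 yaw -4.2
side squareL board mm -2.0 73.1 yaw -2.0
side barL board mm 0.5 132.7 yaw -1.5
side roundL board mm -2.7 184.2 yaw 5.9
```

```bash
python3 -m crank '[[-0.003,0.001,-0.15,0,0.3],[0,0,-0.1,0,0.3],[0,0,-0.045,0,0.3],[0,0,0,0,0.3],[0,0,0,0,-1],[0,0,0,0,-1],[0,0,0,0,-1],[0,0,0,0,-1]]' 30
python3 -m crank '[[0,0,0,0,-1],[0,0,0,0,-1],[0,0,0,0,-1],[0,0,0,0,-1]]' 30
python3 st.py .6256,-.1226,.014,-2.55
```

```text
clock: 12.83
tcp_pos: [0.4387, 0.1254, 0.0044]
orientation: [0.739, 3.052, 0.001]
contact_force: [-1.0, -0.5, 5.7]
grip_width: 0.0172
gripper_force: 29.6
clock: 13.17
tcp_pos: [0.4387, 0.1254, 0.0044]
orientation: [0.739, 3.052, 0.001]
contact_force: [-0.9, -1.2, 6.5]
grip_width: 0.017
gripper_force: 29.9
t 13.17 tcp [0.4387 0.1254 0.0044] close 62.79 w 0.017 F [-0.9 -1.2  6.5] 29.9
go [ 0.935 -1.24   0.048] turn -1.452
```

```bash
python3 -m crank '[[0,0,0.15,0,-1],[0.093,-0.124,0.1,-0.145,-1],[0.093,-0.124,0,-0.145,-1],[0.093,-0.124,0,-0.145,-1],[0.093,-0.124,0,-0.145,-1],[0.093,-0.124,0,-0.145,-1],[0.093,-0.124,0,-0.145,-1],[0.093,-0.124,0,-0.145,-1]]'
python3 -m crank '[[0.093,-0.124,0,-0.145,-1],[0.093,-0.124,0,-0.145,-1],[0.098,-0.124,0,-0.147,-1],[0,0,-0.08,0,-1],[0,0,-0.06,0,-1],[0,0,0,0,-1],[0,0,0,0,-1],[0,0,0,0,-1]]'
python3 st.py .6256,-.1226,.013,-2.55
```

```text
clock: 13.83
tcp_pos: [0.569, -0.0501, 0.054]
orientation: [1.873, 2.521, 0.001]
contact_force: [0.0, 0.5, -0.5]
grip_width: 0.017
gripper_force: 29.5
clock: 14.5
tcp_pos: [0.6245, -0.1215, 0.0257]
orientation: [-2.267, -2.173, -0.001]
contact_force: [-0.9, 0.8, -0.5]
grip_width: 0.0171
gripper_force: 29.5
t 14.5 tcp [ 0.6245 -0.1215  0.0257] close -2.42 w 0.0171 F [-0.9  0.8 -0.5] 29.5
go [ 0.005 -0.006 -0.063] turn -0.003
```

```bash
python3 -m crank '[[0.004,-0.005,-0.04,-0.003,-1],[0,0,-0.023,0,-1],[0,0,0,0,-1],[0,0,0,0,-1],[0,0,0,0,-1]]'
python3 st.py .6256,-.1226,.013,-2.55
python3 -m crank '[[0,0,0,0,-0.3],[0,0,0,0,-0.3],[0,0,0,0,-0.3],[0,0,0,0,-0.3],[0,0,0.1,0,-0.3],[0,0,0.15,0,-0.3],[0,0,0.2,0,0.4],[0,0,0,0,0.4]]'
python3 st.py .4385,.257,.062,45
```

```text
clock: 14.92
tcp_pos: [0.6255, -0.1238, 0.0126]
orientation: [-2.272, -2.169, 0.0]
contact_force: [-0.2, 0.0, -0.3]
grip_width: 0.0175
gripper_force: 29.9
t 14.92 tcp [ 0.6255 -0.1238  0.0126] close -2.67 w 0.0175 F [-0.2  0.  -0.3] 29.9
go [0.    0.006 0.002] turn 0.003
clock: 15.58
tcp_pos: [0.6304, -0.1238, 0.1102]
orientation: [2.267, 2.163, 0.011]
contact_force: [2.4, 0.2, 0.6]
grip_width: 0.053
gripper_force: 0.0
t 15.58 tcp [ 0.6304 -0.1238  0.1102] close -2.69 w 0.053 F [2.4 0.2 0.6] 0.0
go [-0.959  1.904 -0.241] turn 1.06
```

```bash
python3 -m crank '[[-0.085,0.173,0,0.096,0.6],[-0.085,0.173,0,0.096,0.6],[-0.085,0.173,0,0.096,0.6],[-0.085,0.173,0,0.096,0.6],[-0.085,0.173,0,0.096,0.6],[-0.085,0.173,0,0.096,0.6],[-0.085,0.173,0,0.096,0.6],[-0.085,0.173,0,0.096,0.6]]'
python3 -m crank '[[-0.085,0.173,0,0.096,0.6],[-0.085,0.173,0,0.096,0.6],[-0.087,0.174,-0.1,0.1,0.6],[0,0,-0.1,0,0.6],[0,0,0,0,0.6],[0,0,0,0,0.6],[0,0,0,0,0.6]]'
python3 st.py .4387,.257,.002,45
python3 chk.py oblong,square,bar,squareL,barL,roundL
```

```text
clock: 16.25
tcp_pos: [0.4889, 0.1543, 0.103]
orientation: [1.521, 2.748, 0.001]
contact_force: [0.9, 0.2, 0.2]
grip_width: 0.0681
gripper_force: 0.0
clock: 16.83
tcp_pos: [0.44, 0.2544, 0.0642]
orientation: [1.204, 2.901, -0.0]
contact_force: [0.8, 0.2, 0.2]
grip_width: 0.0681
gripper_force: 0.0
t 16.83 tcp [0.44   0.2544 0.0642] close 44.91 w 0.0681 F [0.8 0.2 0.2] 0.0
go [-0.006  0.013 -0.311] turn 0.002
top oblong board mm 1.0 0.0 yaw 0.5
top square board mm -1.8 -70.8 yaw -1.9
top bar board mm -0.7 -131.0 yaw 0.8
top squareL board mm -2.5 71.5 yaw 2.6
top barL board mm 1.5 128.5 yaw 0.9
top roundL board mm -2.0 185.3 yaw 1.7
side oblong board mm -0.0 0.8 yaw -0.7
side square board mm -1.4 -70.1 yaw -4.2
side bar board mm -1.5 -130.0 yaw -3.1
side squareL board mm -1.9 72.5 yaw -2.1
side barL board mm 0.5 132.5 yaw -1.6
side roundL board mm -2.4 183.9 yaw 6.3
```

```bash
python3 -m crank '[[-0.004,0.012,-0.15,0,0.6],[0,0,-0.1,0,0.6],[0,0,-0.06,0,0.6],[0,0,0,0,0.6],[0,0,0,0,-1],[0,0,0,0,-1],[0,0,0,0,-1],[0,0,0,0,-1]]' 30
python3 -m crank '[[0,0,0,0,-1],[0,0,0,0,-1],[0,0,0,0,-1]]' 30
python3 st.py .6235,-.1795,.014,-2.55
```

```text
clock: 17.9
tcp_pos: [0.439, 0.2583, 0.0028]
orientation: [1.201, 2.902, 0.003]
contact_force: [-1.2, 0.1, 4.6]
grip_width: 0.0427
gripper_force: 30.7
clock: 18.15
tcp_pos: [0.439, 0.2582, 0.0028]
orientation: [1.201, 2.902, 0.002]
contact_force: [-1.8, -0.7, 7.8]
grip_width: 0.0426
gripper_force: 30.9
t 18.15 tcp [0.439  0.2582 0.0028] close 45.03 w 0.0426 F [-1.8 -0.7  7.8] 30.9
go [ 0.923 -2.189  0.056] turn -1.057
```

```bash
python3 -m crank '[[0,0,0.15,0,-1],[0,0,0.15,0,-1],[0.077,-0.182,0,-0.088,-1],[0.077,-0.182,0,-0.088,-1],[0.077,-0.182,0,-0.088,-1],[0.077,-0.182,0,-0.088,-1],[0.077,-0.182,0,-0.088,-1],[0.077,-0.182,0,-0.088,-1]]'
python3 -m crank '[[0.077,-0.182,0,-0.088,-1],[0.077,-0.182,0,-0.088,-1],[0.077,-0.182,0,-0.088,-1],[0.077,-0.182,0,-0.088,-1],[0.077,-0.182,0,-0.088,-1],[0.076,-0.187,0,-0.089,-1],[0,0,0,0,-1],[0,0,0,0,-1]]'
python3 -m crank '[[0,0,-0.1,0,-1],[0,0,-0.08,0,-1],[0,0,0,0,-1],[0,0,0,0,-1],[0,0,0,0,-1]]'
python3 st.py .6235,-.1795,.0115,-2.55
```

```text
clock: 18.82
tcp_pos: [0.5313, 0.0371, 0.0622]
orientation: [1.778, 2.589, 0.001]
contact_force: [-0.9, 0.9, -0.2]
grip_width: 0.0431
gripper_force: 30.8
clock: 19.48
tcp_pos: [0.6231, -0.184, 0.0616]
orientation: [2.275, 2.164, -0.001]
contact_force: [-0.2, 0.5, 0.0]
grip_width: 0.0427
gripper_force: 30.8
clock: 19.9
tcp_pos: [0.6233, -0.1791, 0.0266]
orientation: [2.268, 2.173, 0.001]
contact_force: [0.1, -0.3, -0.1]
grip_width: 0.0424
gripper_force: 30.8
t 19.9 tcp [ 0.6233 -0.1791  0.0266] close -2.46 w 0.0424 F [ 0.1 -0.3 -0.1] 30.8
go [ 0.001 -0.002 -0.075] turn -0.002
```

```bash
python3 -m crank '[[0.001,-0.002,-0.04,-0.002,-1],[0,0,-0.03,0,-1],[0,0,-0.004,0,-1],[0,0,0,0,-1],[0,0,0,0,-1],[0,0,0,0,-1]]'
python3 st.py .6235,-.1795,.0115,-2.55
python3 -m crank '[[0,0,0,0,0.5],[0,0,0,0,0.5],[0,0,0,0,0.5],[0,0,0,0,0.5],[0,0,0.1,0,0.5],[0,0,0.15,0,0.5],[0,0,0.2,0,0.5],[-0.2,0,0.2,0,0.5]]'
python3 -m crank '[[-0.2,0,0.1,0,0.5],[-0.2,0,0.1,0,0.5],[-0.2,0,0,0,0.5],[-0.1,0,0,0,0.5],[0,0,0,0,0.5],[0,0,0,0,0.5]]'
python3 chk.py oblong,square,bar,round,squareL,barL,roundL
python3 - <<'E'
from h import *
a=np.load('top1.npy')[145:205,185:375]*1.6;b=np.load('side1.npy')[140:290,250:390]*1.2
cv2.imwrite('pics/c3.png',cv2.resize(np.clip(a,0,255).astype(np.uint8),(798,252),interpolation=cv2.INTER_CUBIC))
cv2.imwrite('pics/c4.png',cv2.resize(np.clip(b,0,255).astype(np.uint8),(560,600),interpolation=cv2.INTER_CUBIC))
E
```

```text
clock: 20.4
tcp_pos: [0.6233, -0.1806, 0.0109]
orientation: [2.272, 2.17, 0.0]
contact_force: [0.7, 0.4, 1.0]
grip_width: 0.0425
gripper_force: 30.8
t 20.4 tcp [ 0.6233 -0.1806  0.0109] close -2.63 w 0.0425 F [0.7 0.4 1. ] 30.8
go [0.001 0.005 0.003] turn 0.002
clock: 21.07
tcp_pos: [0.5985, -0.1794, 0.1334]
orientation: [2.267, 2.169, 0.009]
contact_force: [1.9, -0.2, 1.1]
grip_width: 0.0641
gripper_force: 0.0
clock: 21.57
tcp_pos: [0.4583, -0.1811, 0.168]
orientation: [2.272, 2.168, -0.001]
contact_force: [-0.4, -0.4, 0.8]
grip_width: 0.0641
gripper_force: 0.0
top oblong board mm 0.8 -0.0 yaw -0.1
top square board mm -0.2 -70.4 yaw 0.5
top bar board mm -1.1 -130.7 yaw 0.8
top round board mm -0.5 -188.8 yaw 5.2
top squareL board mm -2.1 71.1 yaw 4.2
top barL board mm 1.5 128.5 yaw 0.9
top roundL board mm -1.6 185.3 yaw 6.7
side oblong board mm 0.8 -0.1 yaw 1.4
side square board mm -1.4 -70.1 yaw -4.2
side bar board mm -1.5 -131.8 yaw -3.1
side round board mm -0.8 -186.8 yaw 0.0
side squareL board mm -27.5 169.9 yaw -105.7
side barL board mm 2.9 166.5 yaw -58.1
side roundL board mm -64.7 176.5 yaw 34.4
```

View pics/c3.png

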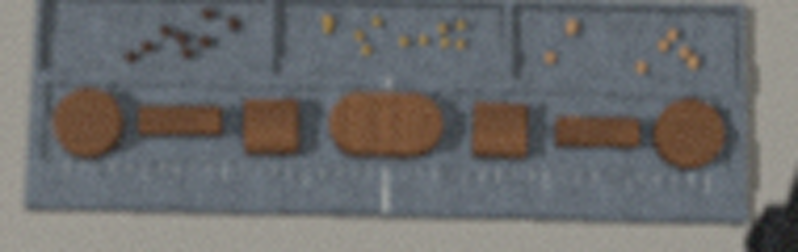

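View pics/c4.png

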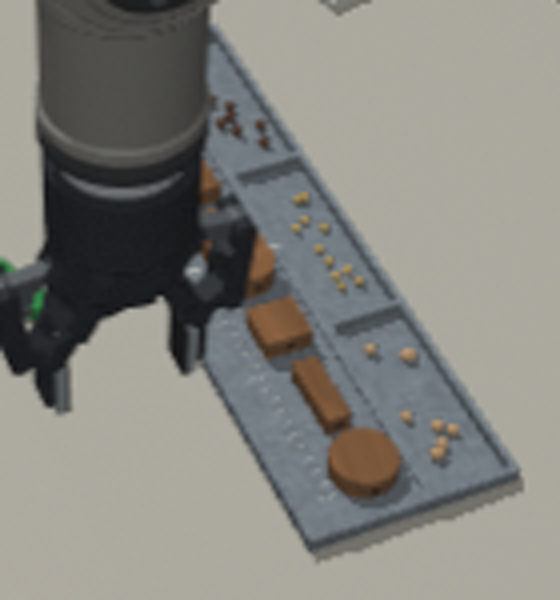

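The top crop shows all seven beads in line. The square (500,130) mirrors its twin to within about 1 mm. The bar (598,132) is about 2 mm too far out and the round (690,132) about 3 mm too far out. In the side crop the round's hole (375,490) and the square's hole (290,345) both lie along the groove. I'll regrasp the bar and the round and shift them.

```bash
python3 -m crank '[[0.14,0.048,-0.07,0,-0.2],[0.14,0.048,-0.07,0,-0.2],[0.14,0.048,-0.07,0,-0.2],[0.14,0.048,-0.07,0,-0.2],[0.14,0.048,-0.07,0,-0.2],[0.137,0.046,-0.07,0,-0.2],[0,0,-0.1,0,-0.2],[0,0,0,0,-0.2]]'
python3 -m crank '[[0,0,0,0,-0.2],[0,0,0,0,-0.2],[0,0,0,0,-0.2]]'
python3 st.py .6252,-.1238,.0126,-2.55
```

```text
clock: 22.63
tcp_pos: [0.6255, -0.1215, 0.0594]
orientation: [-2.266, -2.169, 0.004]
contact_force: [-1.8, -0.1, -0.0]
grip_width: 0.0343
gripper_force: 0.0
clock: 22.88
tcp_pos: [0.6266, -0.1242, 0.0648]
orientation: [2.272, 2.168, 0.001]
contact_force: [-0.8, -0.3, 0.7]
grip_width: 0.0344
gripper_force: 0.0
t 22.88 tcp [ 0.6266 -0.1242  0.0648] close -2.69 w 0.0344 F [-0.8 -0.3  0.7] 0.0
go [-0.007  0.002 -0.261] turn 0.003
```

```bash
python3 -m crank '[[-0.006,0,-0.15,0.003,-0.2],[0,0,-0.07,0,-0.2],[0,0,-0.04,0,-0.2],[0,0,0,0,-0.2],[0,0,0,0,-0.2],[0,0,0,0,-1],[0,0,0,0,-1],[0,0,0,0,-1]]' 25
python3 -m crank '[[0,0,0,0,-1],[0,0,0,0,-1],[0,0,0,0,-1],[0,0,0,0,-1]]' 
python3 st.py .6256,-.1218,.0126,-2.55
```

```text
clock: 23.55
tcp_pos: [0.6259, -0.1234, 0.0123]
orientation: [2.269, 2.172, 0.001]
contact_force: [-0.2, -0.4, 2.7]
grip_width: 0.0171
gripper_force: 25.8
clock: 23.88
tcp_pos: [0.6259, -0.1234, 0.0123]
orientation: [2.269, 2.172, 0.001]
contact_force: [-1.2, -0.7, 6.1]
grip_width: 0.0176
gripper_force: 26.2
t 23.88 tcp [ 0.6259 -0.1234  0.0123] close -2.5 w 0.0176 F [-1.2 -0.7  6.1] 26.2
go [-0.001  0.008  0.001] turn -0.001
```

```bash
python3 -m crank '[[0,0,0.015,0,-1],[0,0.011,0,0,-1],[0,0,0,0,-1],[0,0,0,0,-1],[0,0,-0.014,0,-1],[0,0,0,0,-1],[0,0,0,0,-1]]'
python3 st.py .6258,-.1212,.0126,-2.55
python3 -m crank '[[0,0,0,0,-0.2],[0,0,0,0,-0.2],[0,0,0,0,-0.2],[0,0,0,0,-0.2],[0,0,0.1,0,-0.2],[0,0,0.15,0,0.4],[0,-0.15,0,0,0.5],[0,-0.148,0,0,0.5]]'
python3 -m crank '[[0,0,0,0,0.5],[0,0,0,0,0.5],[0,0,0,0,0.5],[0,0,0,0,0.5]]'
python3 st.py .6233,-.182,.0112,-2.55
```

```text
clock: 24.47
tcp_pos: [0.6255, -0.1211, 0.0123]
orientation: [2.269, 2.172, 0.0]
contact_force: [-1.8, 0.7, 7.1]
grip_width: 0.0171
gripper_force: 26.3
t 24.47 tcp [ 0.6255 -0.1211  0.0123] close -2.5 w 0.0171 F [-1.8  0.7  7.1] 26.3
go [ 0.001 -0.001  0.001] turn -0.001
clock: 25.13
tcp_pos: [0.6274, -0.1788, 0.0641]
orientation: [2.262, 2.176, 0.005]
contact_force: [-0.3, -0.8, -0.5]
grip_width: 0.0639
gripper_force: 0.0
clock: 25.47
tcp_pos: [0.6253, -0.1791, 0.0616]
orientation: [-2.267, -2.174, -0.001]
contact_force: [0.6, 0.2, 0.6]
grip_width: 0.0639
gripper_force: 0.0
t 25.47 tcp [ 0.6253 -0.1791  0.0616] close -2.4 w 0.0639 F [0.6 0.2 0.6] 0.0
go [-0.01  -0.014 -0.252] turn -0.003
```

```bash
python3 -m crank '[[-0.008,-0.016,-0.15,-0.003,0.5],[0,0,-0.07,0,0.5],[0,0,-0.03,0,0.5],[0,0,0,0,0.5],[0,0,0,0,0.5],[0,0,0,0,-1],[0,0,0,0,-1],[0,0,0,0,-1]]' 25
python3 -m crank '[[0,0,0,0,-1],[0,0,0,0,-1],[0,0,0,0,-1]]' 
python3 -m crank '[[0,0,0.015,0,-1],[0,0.016,0,0,-1],[0,0,0,0,-1],[0,0,0,0,-1],[0,0,-0.014,0,-1],[0,0,0,0,-1],[0,0,0,0,-1]]'
python3 st.py .6233,-.1795,.0112,-2.55
```

```text
clock: 26.13
tcp_pos: [0.6247, -0.1838, 0.0131]
orientation: [2.271, 2.169, 0.002]
contact_force: [-0.3, -0.1, 3.7]
grip_width: 0.0425
gripper_force: 25.4
clock: 26.38
tcp_pos: [0.6247, -0.1838, 0.0131]
orientation: [2.271, 2.169, 0.002]
contact_force: [-0.3, 0.6, 6.8]
grip_width: 0.0423
gripper_force: 25.6
clock: 26.97
tcp_pos: [0.6239, -0.1808, 0.0131]
orientation: [2.272, 2.169, -0.0]
contact_force: [-3.4, 0.2, 10.7]
grip_width: 0.0428
gripper_force: 26.4
t 26.97 tcp [ 0.6239 -0.1808  0.0131] close -2.63 w 0.0428 F [-3.4  0.2 10.7] 26.4
go [-0.003  0.006 -0.009] turn 0.002
```

Release, then move well clear for a full check.

```bash
python3 -m crank '[[0,0,0,0,0.5],[0,0,0,0,0.5],[0,0,0,0,0.5],[0,0,0,0,0.5],[0,0,0.1,0,0.5],[0,0,0.2,0,0.5],[0,0,0.2,0,0.5],[-0.15,-0.1,0.1,0,0.5]]'
python3 -m crank '[[-0.15,-0.1,0.1,0,0.5],[-0.15,-0.1,0,0,0.5],[-0.15,-0.1,0,0,0.5],[-0.15,-0.15,0,0,0.5],[-0.1,-0.18,0,0,0.5],[-0.1,-0.18,0,0,0.5],[0,0,0,0,0.5],[0,0,0,0,0.5]]'
python3 chk.py oblong,square,bar,round,squareL,barL,roundL
python3 - <<'E'
from h import *
a=np.load('top1.npy')[145:205,185:375]*1.6;b=np.load('side1.npy')[140:290,250:390]*1.2
cv2.imwrite('pics/c5.png',np.vstack([cv2.resize(np.clip(a,0,255).astype(np.uint8),(798,252),interpolation=cv2.INTER_CUBIC),cv2.resize(np.clip(b[:,:],0,255).astype(np.uint8),(798,340),interpolation=cv2.INTER_CUBIC)]))
E
```

```text
clock: 27.63
tcp_pos: [0.6009, -0.1948, 0.1373]
orientation: [2.259, 2.175, 0.016]
contact_force: [1.7, 0.1, 0.8]
grip_width: 0.0643
gripper_force: 0.0
clock: 28.3
tcp_pos: [0.432, -0.3652, 0.1516]
orientation: [-2.279, -2.162, 0.002]
contact_force: [-0.2, 0.7, -0.2]
grip_width: 0.0637
gripper_force: 0.0
top oblong board mm 1.0 0.2 yaw -0.0
top square board mm -1.1 -70.7 yaw -3.7
top bar board mm -1.2 -128.8 yaw 0.8
top round board mm -0.1 -185.5 yaw 3.9
top squareL board mm -2.3 71.7 yaw 1.8
top barL board mm 1.5 128.5 yaw 0.9
top roundL board mm -1.4 185.6 yaw 4.2
side oblong board mm -100.1 100.3 yaw -25.2
side square board mm -107.8 -19.1 yaw 31.6
side bar board mm -10.8 -167.6 yaw -22.0
side round board mm -1.5 -183.8 yaw 3.4
side squareL board mm -106.4 125.2 yaw 37.7
side barL board mm -66.7 209.0 yaw -45.9
side roundL board mm -113.8 233.2 yaw 18.3
```

View pics/c5.png

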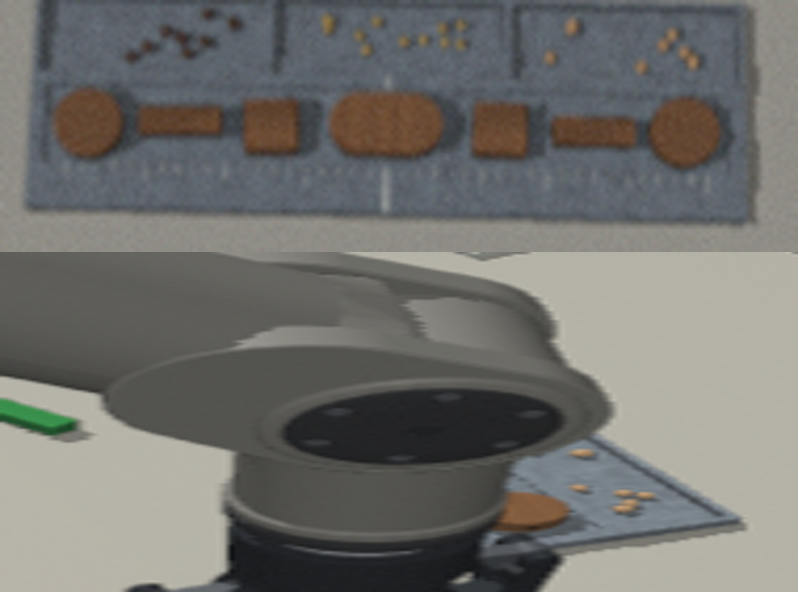

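In the top crop the placed beads mirror their twins to about 1 mm: square (500,130), bar (594,132) and round (685,131), with the oblong on the mark (386,124). The gripper is open and well clear, so I'm handing in.

```bash
python3 -c "
from bench import r;print(r.hand_in())"
```

```text
the job is handed in; nothing more can be done
None
```

I finished the necklace and handed it in at about 29 s: the oblong is on the middle mark and the square, bar and round mirror their laid twins to within about 1 mm on the last top-camera check (the arm blocked the side view), though the verdict was not shown.

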